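# Read a filter slide and present it label up

### The job

Two amber glass slides with a frosted end lie on round rests; the one lying label up is the one whose small corner notch is at the right-hand corner of its frosted end when you look down on it with the frosted end towards you (the other lies face down and must be left alone). Take that slide, push its clear end fully home into the slot of the grey reader, label still up, and keep it there for a second. Then draw it out and present it over the middle of the light pad: finish while still holding it in the gripper about 10 cm above the pad, level, label up, square with the pad, with the frosted end towards the pad's yellow-marked edge.

Things in the scene. Friction and masses are not known exactly. Their poses are not given: they have to be found in the camera images.
- slide_a: the slide to present, label up: plate 100 x 44 x 6 mm, 66 g, amber, with a white frosted last 28 mm (same on both faces). Origin: centre of its underside. x runs lengthwise from frosted to clear end, z up out of the label face. The frosted end is at x = -50; its corner x = -50, y = -22 mm has a 10 mm square notch (right-hand corner seen with that end nearest you). Points any way at the start.
- clear_end (a point): middle of the clear end face of that slide, half way through its thickness (x = +50, z = 3 mm in the slide's frame)
- frosted_end (a point): middle of the frosted end face of that slide, half way through its thickness (x = -50, z = 3 mm in the slide's frame)
- slide_b: the other slide, same size and colours, on the same kind of rest but label face down, so its notch is mirrored (x = -50, y = +22 mm: left-hand corner of the frosted end). Origin and axes as for the first, z up. Leave it where it is.
- reader: fixed grey slide reader, 90 x 110 x 58 mm. Origin: on the bench under the inner end (stop) of its slot; x points into the slot (level, away from the robot), z up. Mouth at x = -40 mm, stop at x = 0; slot 47 mm wide about y = 0 and 9 mm high, z = 31.5 to 40.5 mm. Yellow lead-in cheeks and a sloping sill stand 11 mm out of the mouth. A slide fully home leaves 60 mm outside.
- rest_a: fixed round dark steel rest under the slide to present, 34 mm high; top disc 36 mm across, foot 60 mm across and 6 to 10 mm high. Origin: centre of its foot on the bench. The slide lies flat on it, its middle within 5 mm of the rest's axis, so the ends and long edges overhang freely. The other slide has a rest of the same kind.
- light_pad: fixed square light pad, 112 x 112 mm, top at z = 13.5 mm, black frame with a pale blue lit field. Origin: centre of its underside. z up; the edge with the yellow line is at x = -56 mm, towards the robot.
Not all that is in view belongs to the job. Leave any turquoise look-alike of the slide_a alone.

How it is judged:
By the outcome, as a careful person would: the job done as asked, in the order asked, and still so for the second after the job is handed in, while the arm keeps its last pose, push and grip.
It also fails if it takes over 58 s, if anything falls off the work surface, if the arm or the gripper's body presses on something with over 40 N, if the wrist force passes 120 N, or if a joint passes its speed limit or range.

### The arm

A 7-joint arm with a two-finger parallel gripper is mounted at the origin on a cart in front of the work surface, level with it; the furniture and walls round the work are solid. World frame = base frame: x ahead of the robot, y to its left, z up, the work surface at z = 0. Lengths are in m, angles in rad, forces in N, time in s.
With the tool pointing down it reaches from about 0.425 to 0.825 m from the base axis. Payload 3.6 kg.
Tool frame: the origin (TCP) lies at the very end of the fingers, on their centre line; the grasp point (between the pads) lies 19 mm behind it; z points along the fingers, y is the direction in which the jaws open and shut (so a half turn about z gives the same grasp; the last joint's range is limited). The gripper opens to 93 mm and grips with 3 to 60 N. Pads are 15 mm wide; open, the fingers measure 128 mm over their backs; the gripper's body (75 mm by 188 mm) begins 65 mm behind the grasp point.
Start: joints at [-1.143, 0.615, -0.013, 1.423, 0.008, 1.103, -0.04], TCP at [0.285, 0.584, 0.219] pointing down, gripper open.
Joint ranges: [-3.12, 3.12], [-0.3, 2.06], [-1.34, 1.32], [0.26, 2.42], [-1.36, 4.5], [0.01, 1.98], [-2.84, 2.84]. Speed limits (rad/s): [2.79, 2.79, 3.14, 3.14, 3.14, 3.14, 3.14].

### API

Orientations are given as a 3x3 rotation matrix whose columns are the frame's x, y, z axes.
In Python, from bench import ctrl gives the robot as it stands. The module is installed in compiled form; this text tells all that it offers.
- The arm moves only by the shell command python3 -m creep 'ROWS' [FORCE]. ROWS is JSON, a list of rows, each a list of 7 numbers: the turn, a rotation vector about the tool's x, y, z in degrees, then the shift along the tool's x, y, z in cm, then the finger opening in cm, from 0 to 9.3. A call has 1 to 12 rows; each row shifts and turns the commanded pose from where the row before left it, along the tool's axes as they then stand; what a row does not reach is not made up. A row lasts 1/10 s, in which the tool goes at most 50 mm and 8.59 degrees, less where a joint would pass 70% of its speed; a pose out of reach is approached as far as the arm can. A call with a gripper value outside its range is refused whole. The fingers move at their own pace and stop on an object; FORCE is the grip in N (left out, the last holds). Time passes only in rows, so rows that do not move let the fingers close. It gives the time, the measured TCP pose, the force and the opening at its end, in the units of the state.
- ctrl.get_state(): the state, without advancing time (a new reading comes with each control period).
- ctrl.snapshot(name): name is "side" or "top"; returns the picture (384x512x3 uint8, blue, green, red); there is no depth.
- ctrl.calibration(name): a dict with "vfov" (degrees; the focal length in pixels is half the picture's height over the tangent of half this angle, whatever the lens; pixels are square), "cx", "cy" (the principal point, pixels), "R" (3x3) and "t" (3): a world point X has camera coordinates R X + t. Camera axes: x right, y down, z forward; pixel columns grow to the right and rows downward; lengths in m; the calibration is good to about 2 mm. A picture is of the moment at which its call begins. calibration takes no time and is no camera call.
- ctrl.close_job(): hands the job in, once; it reports no verdict.
The state is a dict: "time_s": time; "qpos": joint angles; "joint_vel": joint speeds; "effort": joint torques, N m; "tcp_pos": TCP position; "orientation": TCP orientation; "force": force on the tool from outside, world axes, zero at the start; "torque": the same for the moment, N m; "width": finger opening in m.
Only numpy, scipy, OpenCV 4.12 (cv2) and the standard library are available. Lean on these libraries where they do the work, as an engineer would, in place of code of your own. Each camera call takes 0.05 s, during which the arm holds its last target. There are 200 camera calls.

## Working session

There is one attempt and no reset: what is moved stays moved. The work goes in short steps, Python scripts to look and compute and a shell command to move; the robot and the scene stay as the last step left them, time stands still between calls to the robot, and variables do not carry over. Pictures are saved under pics/ and viewed, about 8 in all and at most 12, crops included, and the job is handed in when it is done.

```bash
mkdir -p pics; python3 - <<'E'
from bench import ctrl
import cv2
for n in("top","side"):
    cv2.imwrite(f"pics/{n}0.png",ctrl.snapshot(n)); c=ctrl.calibration(n); print(n,c)
s=ctrl.get_state();print(s)
E
```

```text
top {'vfov': 42.945699624117886, 'cx': 251.28531494637812, 'cy': 196.02300559701214, 'R': array([[-0.00416052, -0.99995054, -0.00903366],
       [-0.99343683,  0.00516571, -0.11426541],
       [ 0.11430642,  0.00849896, -0.99340919]]), 't': array([0.12861785, 0.52540275, 1.25860448])}
side {'vfov': 51.5202203171343, 'cx': 261.49680137637046, 'cy': 186.57240881844436, 'R': array([[ 0.99988836, -0.00748383,  0.01293264],
       [ 0.0049492 , -0.65078749, -0.7592438 ],
       [ 0.01409845,  0.75922304, -0.6506778 ]]), 't': array([-0.50969667,  0.11031611,  1.06576414])}
{'time_s': 0.1, 'qpos': array([-1.14352398,  0.61581576, -0.01263889,  1.4247084 ,  0.00810332,
        1.10341799, -0.04037359]), 'joint_vel': array([ 0.00060154, -0.00195297, -0.00018403, -0.00312906, -0.00104105,
        0.00057549, -0.00104218]), 'effort': array([ 1.55314003e-03, -4.60041296e+01,  2.10156050e-01, -1.66245443e+01,
       -6.11880678e-02,  1.69154612e-02,  9.93359481e-05]), 'tcp_pos': array([0.28460322, 0.58359525, 0.21761136]), 'orientation': array([[-8.98848716e-01,  4.38257919e-01, -9.91341588e-04],
       [ 4.38259039e-01,  8.98846321e-01, -2.07485791e-03],
       [-1.82591685e-05, -2.29944778e-03, -9.99997356e-01]]), 'force': array([-0.34424843, -0.00274832, -0.33897333]), 'torque': array([ 0.00073483, -0.00699529,  0.04279475]), 'width': 0.09308289590863043}
```

View pics/top0.png

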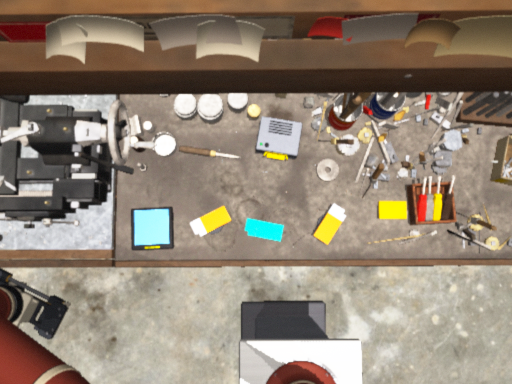

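View pics/side0.png

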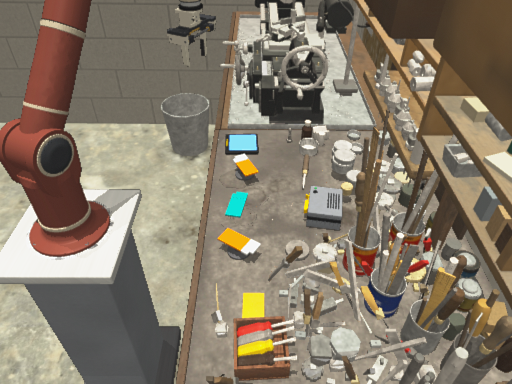

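The top picture shows two amber slides with white ends, at (211,221) and (330,223). A turquoise look-alike is at (264,229), a plain yellow card at (393,210), the reader at (279,137) and the pad at (152,228). The notch decides which amber slide is meant, so I'll enlarge both and work out their positions.

```bash
cat > h.py <<'E'
import numpy as np,cv2
from bench import ctrl
def cam(n):
    c=ctrl.calibration(n);f=192/np.tan(np.radians(c["vfov"])/2)
    return np.array([[f,0,c["cx"]],[0,f,c["cy"]],[0,0,1]]),np.array(c["R"]),np.array(c["t"])
def at_z(n,uv,z):
    K,R,t=cam(n);d=R.T@np.linalg.solve(K,[*uv,1]);o=-R.T@t
    return o+d*(z-o[2])/d[2]
def proj(n,X):
    K,R,t=cam(n);p=K@(R@np.array(X)+t);return p[:2]/p[2]
E
python3 - <<'E'
from h import *
T=cv2.imread("pics/top0.png");S=cv2.imread("pics/side0.png")
def crop(I,x,y,w=56,h=42,k=7): return cv2.resize(I[y-h//2:y+h//2,x-w//2:x+w//2],None,fx=k,fy=k,interpolation=cv2.INTER_CUBIC)
cv2.imwrite("pics/c1.png",np.vstack([np.hstack([crop(T,211,221),crop(T,330,223)]),np.hstack([crop(S,246,167),crop(S,239,242)])]))
for nm,uv,z in(("L",(211,221),.04),("R",(330,223),.04),("turq",(264,229),.04),("pad",(152,228),.0135),("reader",(281,134),.058)): print(nm,at_z("top",uv,z).round(3))
for nm,uv,z in(("L",(246,167),.04),("R",(239,242),.04),("turq",(236,204),.04),("pad",(242,144),.0135)): print(nm,at_z("side",uv,z).round(3))
E
```

```text
L [0.46  0.231 0.04 ]
R [ 0.453 -0.078  0.04 ]
turq [0.438 0.093 0.04 ]
pad [0.444 0.391 0.014]
reader [0.686 0.047 0.058]
L [0.464 0.218 0.04 ]
R [ 0.453 -0.084  0.04 ]
turq [0.44  0.053 0.04 ]
pad [0.446 0.379 0.013]
```

View pics/c1.png

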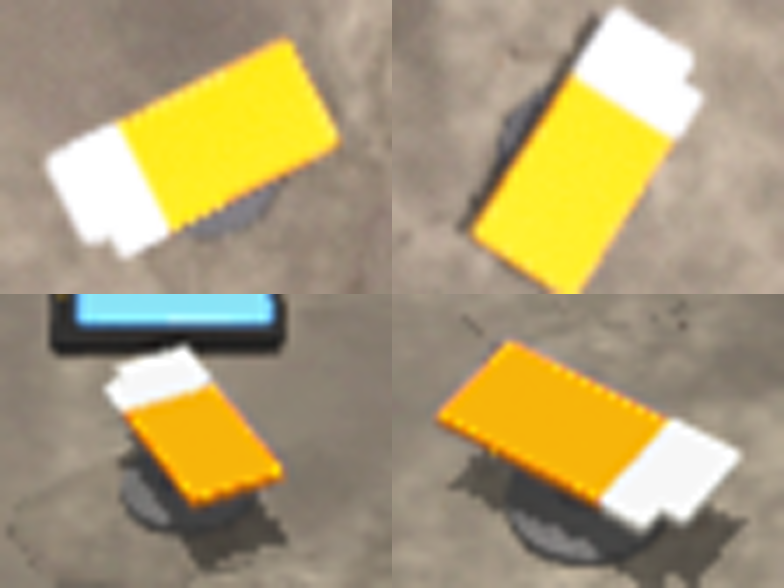

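The left slide at (211,221) has its notch at the lower corner of its left-pointing frosted end. With that end towards you it is the right-hand corner, so this is slide_a. The slide at (330,223) has the notch on the left-hand corner, so it's slide_b and stays put. Next I'll measure slide_a, the pad and the reader.

```bash
python3 - <<'E'
from h import *
I={"top":cv2.imread("pics/top0.png"),"side":cv2.imread("pics/side0.png")}
def seg(n,box,f,z,name):
    x0,y0,x1,y1=box;H=cv2.cvtColor(I[n][y0:y1,x0:x1],cv2.COLOR_BGR2HSV).astype(int)
    m=f(H).astype(np.uint8);k,l,s,_=cv2.connectedComponentsWithStats(m);i=1+np.argmax(s[1:,4])
    ys,xs=np.nonzero(l==i);P=np.array([at_z(n,(x+x0,y+y0),z)[:2] for x,y in zip(xs,ys)])*1000
    r=cv2.minAreaRect(P.astype(np.float32));print(name,n,len(xs),"rect",np.round(r[0],1),np.round(r[1],1),round(r[2],1),"mean",P.mean(0).round(1))
am=lambda H:(H[...,1]>150)&(H[...,0]>10)&(H[...,0]<35)
wh=lambda H:(H[...,1]<40)&(H[...,2]>195)
bl=lambda H:(H[...,1]>70)&(H[...,0]>85)&(H[...,0]<110)&(H[...,2]>150)
seg("top",(185,200,240,242),am,.04,"amber");seg("top",(185,200,240,242),wh,.04,"white")
seg("side",(225,153,265,185),am,.04,"amber");seg("side",(225,150,265,185),wh,.04,"white")
seg("top",(125,200,180,255),bl,.0135,"pad");seg("side",(220,130,262,158),bl,.0135,"pad")
blk=lambda H:(H[...,2]<60)
seg("top",(125,200,180,255),lambda H:blk(H)|bl(H),.0135,"padframe")
seg("top",(250,140,300,170),am,.035,"cheek");seg("side",(295,190,315,220),am,.035,"cheek")
def crop(n,x,y,w,h,k): return cv2.resize(I[n][y:y+h,x:x+w],None,fx=k,fy=k,interpolation=cv2.INTER_CUBIC)
cv2.imwrite("pics/c2.png",np.hstack([crop("top",250,112,56,56,7),crop("side",296,178,56,56,7)]))
E
```

```text
amber top 462 rect [466.4 219.8] [45.8 68.8] 26.5 mean [466.1 219.8]
white top 199 rect [442.6 266.3] [47. 29.] 26.9 mean [444.  266.2]
amber side 234 rect [465.4 216.8] [47.8 74. ] 27.3 mean [465.7 216.1]
white side 77 rect [441.8 266.6] [45.2 30.1] 26.3 mean [443.5 266. ]
pad top 1092 rect [447.2 392.4] [95.2 93.2] 1.3 mean [449.4 397.6]
pad side 452 rect [447.2 392.3] [91.5 99.2] 3.1 mean [446.7 390.7]Traceback (most recent call last):
  File "<stdin>", line 15, in <module>
  File "<stdin>", line 6, in seg
  File "h.py", line 7, in at_z
    K,R,t=cam(n);d=R.T@np.linalg.solve(K,[*uv,1]);o=-R.T@t
          ~~~^^^
  File "h.py", line 4, in cam
    c=ctrl.calibration(n);f=192/np.tan(np.radians(c["vfov"])/2)
ValueError: time passes only in moves, steps and waits
```

```bash
sed -i 's/^def cam/import functools\n@functools.cache\ndef cam/' h.py; python3 - <<'E'
from h import *
I={"top":cv2.imread("pics/top0.png"),"side":cv2.imread("pics/side0.png")}
def seg(n,box,f,z,name):
    x0,y0,x1,y1=box;H=cv2.cvtColor(I[n][y0:y1,x0:x1],cv2.COLOR_BGR2HSV).astype(int)
    m=f(H).astype(np.uint8);k,l,s,_=cv2.connectedComponentsWithStats(m);i=1+np.argmax(s[1:,4])
    ys,xs=np.nonzero(l==i);P=np.array([at_z(n,(x+x0,y+y0),z)[:2] for x,y in zip(xs,ys)])*1000
    r=cv2.minAreaRect(P.astype(np.float32));print(name,n,len(xs),"rect",np.round(r[0],1),np.round(r[1],1),round(r[2],1),"mean",P.mean(0).round(1))
am=lambda H:(H[...,1]>150)&(H[...,0]>10)&(H[...,0]<35)
bl=lambda H:(H[...,1]>70)&(H[...,0]>85)&(H[...,0]<110)&(H[...,2]>150)
seg("top",(125,200,180,255),lambda H:(H[...,2]<60)|bl(H),.0135,"padframe")
seg("top",(250,140,300,170),am,.035,"cheek");seg("side",(295,190,315,220),am,.035,"cheek")
def crop(n,x,y,w,h,k): return cv2.resize(I[n][y:y+h,x:x+w],None,fx=k,fy=k,interpolation=cv2.INTER_CUBIC)
cv2.imwrite("pics/c2.png",np.hstack([crop("top",250,112,56,56,7),crop("side",296,178,56,56,7)]))
E
```

```text
padframe top 1092 rect [447.2 392.4] [95.2 93.2] 1.3 mean [449.4 397.6]
cheek top 145 rect [633.5  62.3] [65.  16.9] 80.0 mean [633.9  62.3]
cheek side 66 rect [633.3  64.8] [75.7 10.4] 79.7 mean [633.3  64.1]
```

View pics/c2.png

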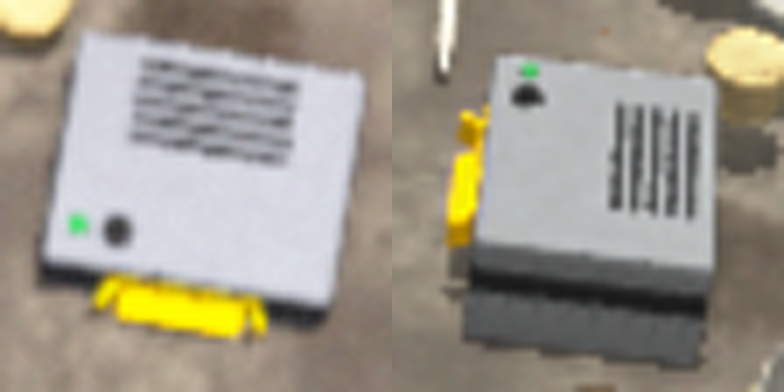

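```bash
python3 - <<'E'
from h import *
A=[(82,33),(363,72),(330,305),(45,265)];B=[(497-392,55),(717-392,78),(712-392,268),(472-392,245)]
for n,L,o in(("top",A,(250,112)),("side",B,(296,178))):
    P=np.array([at_z(n,(x/7-.5+o[0],y/7-.5+o[1]),.058)[:2]*1000 for x,y in L]);print(n,P.round(1).tolist(),"mean",P.mean(0).round(1))
    r=cv2.minAreaRect(P.astype(np.float32));print(r)
I=cv2.imread("pics/top0.png");S=cv2.imread("pics/side0.png")
cv2.imwrite("pics/c3.png",np.hstack([cv2.resize(X,None,fx=7,fy=7,interpolation=cv2.INTER_CUBIC) for X in (I[200:256,124:180],S[116:172,214:270])]))
E
```

```text
top [[734.3, 98.9], [718.6, -6.5], [629.8, 7.2], [645.6, 113.3]] mean [682.1  53.2]
((682.0872802734375, 53.37835693359375), (107.70292663574219, 89.92445373535156), 81.51036071777344)
side [[648.1, 112.0], [734.8, 98.5], [715.6, -9.1], [627.7, 2.6]] mean [681.5  51. ]
((681.2284545898438, 50.565032958984375), (113.28722381591797, 88.59617614746094), 79.8682632446289)
```

View pics/c3.png

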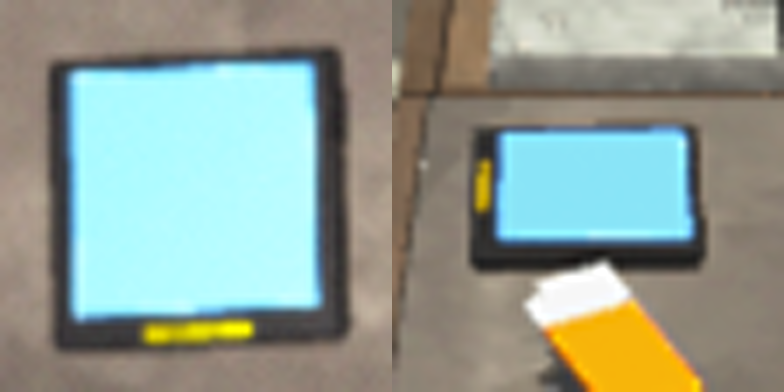

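```bash
cat >> h.py <<'E'
def togo(xy,z,yaw_y):
    "rows-units from the present pose to a tool-down pose: tool y at world angle yaw_y (deg)"
    from scipy.spatial.transform import Rotation as Ro
    s=ctrl.get_state();R0=np.array(s["orientation"]);a=np.radians(yaw_y)
    y=np.array([np.cos(a),np.sin(a),0]);zz=np.array([0,0,-1.]);R1=np.c_[np.cross(y,zz),y,zz]
    d=np.array([*xy,z])-s["tcp_pos"]
    print("t",s["time_s"],"tcp",s["tcp_pos"].round(4),"F",np.round(s["force"],1),"w",round(s["width"],4),"q",np.round(s["qpos"],2))
    print("turn deg",Ro.from_matrix(R0.T@R1).as_rotvec(degrees=True).round(2),"shift cm now-axes",(R0.T@d*100).round(2),"goal-axes",(R1.T@d*100).round(2))
E
python3 - <<'E'
from h import *
for L,z in(([(52,63),(338,48),(350,330),(58,350)],.0135),([(68,70),(315,63),(322,305),(72,318)],.0135)):
    P=np.array([at_z("top",(x/7-.5+124,y/7-.5+200),z)[:2]*1000 for x,y in L]);print(P.round(1).tolist(),P.mean(0).round(1),cv2.minAreaRect(P.astype(np.float32)))
L=[(497,128),(690,128),(695,242),(495,242)]
P=np.array([at_z("side",((x-392)/7-.5+214,y/7-.5+116),.0135)[:2]*1000 for x,y in L]);print(P.round(1).tolist(),P.mean(0).round(1))
togo((.4494,.2515),.018,26.7)
E
python3 -m creep '[[0,0,0,-3.67,-2.83,0,9.3],[0,0,0,-3.67,-2.83,0,9.3],[0,0,0,-3.67,-2.83,0,9.3],[0,0,0,-3.67,-2.83,0,9.3],[0,0,0,-3.67,-2.83,0,9.3],[0,0,0,-3.67,-2.83,0,9.3],[0,0,0,-3.67,-2.83,0,9.3],[0,0,0,-3.67,-2.83,0,9.3]]'
python3 -m creep '[[0,0,7.46,0,0,1.6,9.3],[0,0,7.46,0,0,1.6,9.3],[0,0,7.46,0,0,1.6,9.3],[0,0,7.46,0,0,1.6,9.3],[0,0,7.46,0,0,1.6,9.3],[0,0,0,0,0,0,9.3],[0,0,0,0,0,0,9.3]]'
python3 -c "from h import *; togo((.4494,.2515),.018,26.7)"
```

```text
[[496.1, 448.4], [501.3, 339.0], [394.1, 332.9], [387.0, 443.5]] [444.6 391. ] ((444.158447265625, 390.7829895019531), (109.15911865234375, 110.78717803955078), 2.7263693809509277)
[[493.3, 442.2], [495.6, 347.8], [403.5, 343.7], [399.0, 438.5]] [447.9 393. ] ((448.068359375, 392.947265625), (94.3772964477539, 94.89717102050781), 2.2702629566192627)
[[396.9, 441.8], [493.8, 443.0], [496.5, 344.4], [401.4, 343.4]] [447.2 393.1]
t 0.1 tcp [0.2846 0.5836 0.2176] F [-0.3 -0.  -0.3] w 0.0931 q [-1.14  0.62 -0.01  1.42  0.01  1.1  -0.04]
turn deg [-0.13  0.04 37.31] shift cm now-axes [-29.37 -22.58  20.01] goal-axes [-37.07  -0.2   19.96]
time_s: 0.9
tcp_pos: [0.4499, 0.2501, 0.2184]
orientation: [[-0.899, 0.438, -0.001], [0.438, 0.899, -0.0], [0.0, -0.001, -1.0]]
force: [0.2, -0.1, 0.2]
width: 0.0931
time_s: 1.6
tcp_pos: [0.4494, 0.252, 0.1385]
orientation: [[-0.452, 0.892, -0.001], [0.892, 0.452, -0.001], [-0.0, -0.001, -1.0]]
force: [0.2, 0.3, -0.2]
width: 0.0924
t 1.6 tcp [0.4494 0.252  0.1385] F [ 0.2  0.3 -0.2] w 0.0924 q [-0.67  0.51  0.18  1.91 -0.13  0.73  0.05]
turn deg [-0.05  0.02  0.18] shift cm now-axes [-4.000e-02 -1.000e-02  1.205e+01] goal-axes [-0.05 -0.02 12.05]
```

```bash
python3 -m creep '[[0,0,0,0,0,3,8],[0,0,0,0,0,3,7],[0,0,0,0,0,3,7],[0,0,0,0,0,2,7],[0,0,0,0,0,1,7],[0,0,0,0,0,0,7],[0,0,0,0,0,0,7]]'
python3 - <<'E'
from h import *
togo((.4494,.2515),.018,26.7)
T=ctrl.snapshot("top");S=ctrl.snapshot("side")
cv2.imwrite("pics/d1.png",np.hstack([cv2.resize(X,None,fx=4,fy=4,interpolation=cv2.INTER_CUBIC) for X in (T[180:270,160:260],S[110:200,200:300])]))
E
```

```text
time_s: 2.3
tcp_pos: [0.4504, 0.2524, 0.0197]
orientation: [[-0.45, 0.893, 0.002], [0.893, 0.45, 0.001], [0.0, 0.002, -1.0]]
force: [-0.2, 0.4, 0.8]
width: 0.0699
t 2.3 tcp [0.4504 0.2524 0.0197] F [-0.2  0.4  0.8] w 0.0699 q [-0.63  0.71  0.12  2.   -0.18  0.44  0.09]
turn deg [ 0.11 -0.01  0.03] shift cm now-axes [-0.04 -0.14  0.16] goal-axes [-0.04 -0.13  0.17]
```

View pics/d1.png

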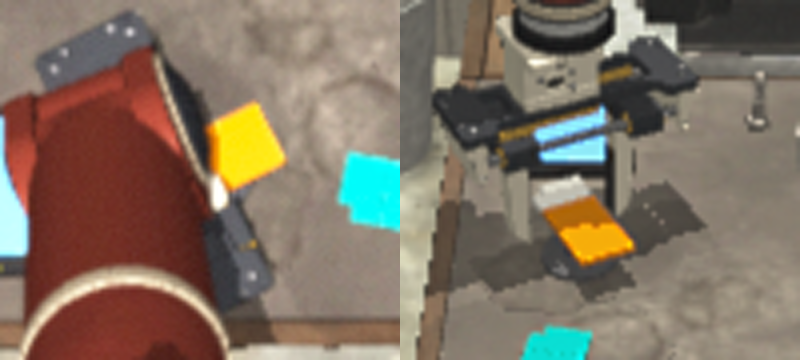

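The side crop (right half) shows the slide between the fingers, with the clear end sticking out at (600,240) and the frosted end at (560,190). The turquoise one is well clear. Now I'll grip and lift.

```bash
python3 -m creep '[[0,0,0,0,-0.1,0.15,6],[0,0,0,0,0,0,4],[0,0,0,0,0,0,3.5],[0,0,0,0,0,0,3.5],[0,0,0,0,0,0,3.5],[0,0,0,0,0,0,3.5],[0,0,0,0,0,0,3.5]]' 30
python3 -m creep '[[0,0,0,0,0,-1,3.5],[0,0,0,0,0,-2,3.5],[0,0,0,0,0,-3,3.5],[0,0,0,0,0,-3,3.5],[0,0,0,0,0,-1,3.5],[0,0,0,0,0,0,3.5],[0,0,0,0,0,0,3.5]]'
python3 - <<'E'
from h import *
c,s=np.cos(np.radians(-9.2)),np.sin(np.radians(-9.2))
o=np.array([.6769,.0528])
for n,x in(("pre",-.145),("mouth",-.113),("home",-.072)): print(n,(o+x*np.array([c,s])).round(4))
togo(o-.145*np.array([c,s]),.119,80.8)
S=ctrl.snapshot("side")
cv2.imwrite("pics/d2.png",cv2.resize(S[70:190,180:300],None,fx=5,fy=5,interpolation=cv2.INTER_CUBIC))
E
```

```text
time_s: 3.1
tcp_pos: [0.4489, 0.2517, 0.0173]
orientation: [[-0.449, 0.893, 0.0], [0.893, 0.449, 0.0], [0.0, 0.0, -1.0]]
force: [0.5, -0.8, 2.5]
width: 0.0436
time_s: 3.8
tcp_pos: [0.4478, 0.2512, 0.1163]
orientation: [[-0.449, 0.893, -0.002], [0.893, 0.449, -0.001], [-0.0, -0.002, -1.0]]
force: [-0.1, 0.8, -0.8]
width: 0.0435
pre [0.5338 0.076 ]
mouth [0.5654 0.0709]
home [0.6058 0.0643]
t 3.8 tcp [0.4478 0.2512 0.1163] F [-0.1  0.8 -0.8] w 0.0435 q [-0.67  0.55  0.17  1.94 -0.14  0.67  0.06]
turn deg [-1.100e-01 -5.000e-02 -5.409e+01] shift cm now-axes [-19.51  -0.2   -0.27] goal-axes [-11.29 -15.92  -0.27]
```

View pics/d2.png

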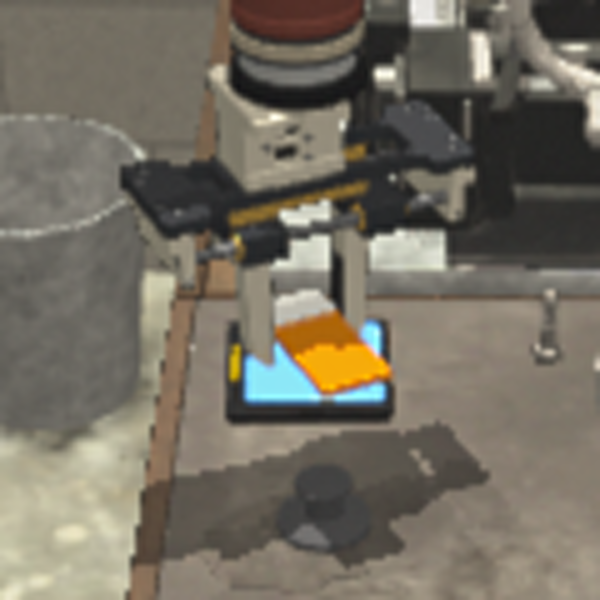

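Held: the opening is 43.5 mm, the slide looks level, and the rest is empty. I'll move in front of the reader at height.

```bash
python3 -m creep '[[0,0,0,-2.5,0,0,3.5],[0,0,0,-3.5,0,0,3.5],[0,0,0,-4,0,0,3.5],[0,0,0,-4,0,0,3.5],[0,0,0,-3.5,0,0,3.5],[0,0,0,-2,-0.2,0,3.5]]'
python3 -m creep '[[0,0,-6,0,0,0,3.5],[0,0,-7,0,0,0,3.5],[0,0,-7,0,0,0,3.5],[0,0,-7,0,0,0,3.5],[0,0,-7,0,0,0,3.5],[0,0,-7,0,0,0,3.5],[0,0,-7,0,0,0,3.5],[0,0,-6,0,0,0,3.5],[0,0,0,0,0,0,3.5],[0,0,0,0,0,0,3.5]]'
python3 -c "from h import *; togo((.5338,.076),.0163,80.8)"
```

```text
time_s: 4.45
tcp_pos: [0.5349, 0.0723, 0.1154]
orientation: [[-0.445, 0.895, -0.002], [0.895, 0.445, -0.003], [-0.001, -0.003, -1.0]]
force: [0.3, 0.1, -0.3]
width: 0.0434
time_s: 5.45
tcp_pos: [0.5338, 0.0762, 0.116]
orientation: [[-0.986, 0.164, -0.003], [0.164, 0.986, -0.0], [0.003, -0.001, -1.0]]
force: [0.9, 1.0, -1.4]
width: 0.0435
t 5.45 tcp [0.5338 0.0762 0.116 ] F [ 0.9  1.  -1.4] w 0.0435 q [-0.1   0.58 -0.12  1.86  0.1   0.71  1.12]
turn deg [-0.03 -0.14 -0.24] shift cm now-axes [-0.03 -0.01  9.97] goal-axes [-0.01 -0.02  9.97]
```

```bash
python3 -m creep '[[0,0,0,0,0,2.5,3.5],[0,0,0,0,0,3,3.5],[0,0,0,0,0,2.5,3.5],[0,0,0,0,0,1.5,3.5],[0,0,0,0,0,0.45,3.5],[0,0,0,0,0,0,3.5],[0,0,0,0,0,0,3.5],[0,0,0,0,0,0,3.5]]'
python3 - <<'E'
from h import *
togo((.5338,.076),.0163,80.8)
T=ctrl.snapshot("top");S=ctrl.snapshot("side")
cv2.imwrite("pics/top2.png",T);cv2.imwrite("pics/side2.png",S)
cv2.imwrite("pics/d3.png",np.hstack([cv2.resize(X,None,fx=5,fy=5,interpolation=cv2.INTER_CUBIC) for X in (T[110:210,240:320],S[160:260,250:330])]))
E
```

```text
time_s: 6.25
tcp_pos: [0.5353, 0.0765, 0.0186]
orientation: [[-0.987, 0.162, 0.002], [0.162, 0.987, 0.0], [-0.002, 0.001, -1.0]]
force: [0.4, 0.5, 0.5]
width: 0.0431
t 6.25 tcp [0.5353 0.0765 0.0186] F [0.4 0.5 0.5] w 0.0431 q [-0.12  0.73 -0.09  1.93  0.13  0.49  1.1 ]
turn deg [ 0.03  0.11 -0.12] shift cm now-axes [ 0.14 -0.08  0.23] goal-axes [ 0.14 -0.08  0.23]
```

View pics/d3.png

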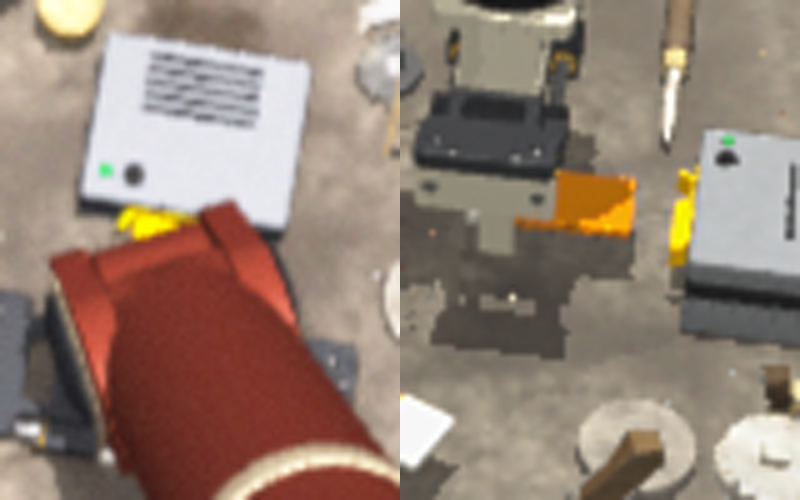

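```bash
python3 - <<'E'
from h import *
s=ctrl.get_state();R=np.array(s["orientation"]);p=np.array(s["tcp_pos"])
def pt(a,b,h): return p-R[:,0]*a/1000+R[:,1]*b/1000-R[:,2]*h/1000
# slide x = -tool x here; y = +tool y
for n in[(72.4,22,22.7),(72.4,-22,22.7),(72.4,-22,16.7)]:
    q=proj("side",pt(*n));print(n,pt(*n).round(4),q.round(1),"crop",((q-[250,160]+.5)*5+[400,0]).round(0))
# cheek/mouth in the side view, predicted from reader estimate
c,d=np.cos(np.radians(-9.2)),np.sin(np.radians(-9.2));o=np.array([.6769,.0528])
for x,y,z in[(-40,55,58),(-40,-55,58),(-51,23.5,31.5),(-51,-23.5,31.5)]:
    X=[*(o+np.array([c*x-d*y,d*x+c*y])/1000),z/1000];q=proj("side",X);print((x,y,z),((q-[250,160]+.5)*5+[400,0]).round(0))
E
```

```text
(72.4, 22, 22.7) [0.6101 0.0865 0.0414] [297.3 195.7] crop [639. 181.]
(72.4, -22, 22.7) [0.6029 0.0431 0.0413] [295.9 206.4] crop [632. 235.]
(72.4, -22, 16.7) [0.603  0.0431 0.0353] [295.8 208. ] crop [631. 243.]
(-40, 55, 58) [701. 128.]
(-40, -55, 58) [689. 262.]
(-51, 23.5, 31.5) [674. 197.]
(-51, -23.5, 31.5) [668. 255.]
```

```bash
python3 - <<'E'
from h import *
s=ctrl.get_state();R=np.array(s["orientation"]);p=np.array(s["tcp_pos"])
def pt(a,b,h): return p-R[:,0]*a/1000+R[:,1]*b/1000-R[:,2]*h/1000
S=cv2.imread("pics/side2.png");H=cv2.cvtColor(S,cv2.COLOR_BGR2HSV).astype(int)
m=((H[...,1]>170)&(H[...,0]>8)&(H[...,0]<35))[185:220,265:302]
for c in range(m.shape[1]):
    r=np.nonzero(m[:,c])[0]
    if len(r):print(c+265,r.min()+185,r.max()+185,end=" | ")
print()
for a in(10,30,50,72.4): print(a,"top-left",proj("side",pt(a,22,22.7)).round(1),"bottom-right",proj("side",pt(a,-22,16.7)).round(1))
m=((H[...,1]>150)&(H[...,0]>15)&(H[...,0]<35))[185:220,302:312]
for c in range(10):
    r=np.nonzero(m[:,c])[0]
    if len(r):print(c+302,r.min()+185,r.max()+185,end=" | ")
E
```

```text
273 204 204 | 274 204 204 | 275 204 205 | 276 204 205 | 277 204 205 | 278 204 205 | 279 204 205 | 280 204 205 | 281 200 205 | 282 194 205 | 283 194 205 | 284 195 206 | 285 195 206 | 286 195 206 | 287 195 206 | 288 195 206 | 289 195 206 | 290 195 206 | 291 196 206 | 292 196 206 | 293 196 206 | 294 196 207 | 295 196 207 | 296 196 202 | 
10 top-left [275.2 193.3] bottom-right [273.1 205.4]
30 top-left [282.2 194. ] bottom-right [280.3 206.2]
50 top-left [289.3 194.8] bottom-right [287.6 207.1]
72.4 top-left [297.3 195.7] bottom-right [295.8 208. ]
304 205 212 | 305 197 212 | 306 194 212 | 307 194 208 | 308 195 203 | 309 194 195 |
```

Row-by-row edges match the predicted slide pose within 0.5 px, with no pitch. I'll correct the height, then advance to just inside the lead-in.

```bash
python3 -m creep '[[0,0.1,-0.1,0,0,0.2,3.5],[0,0,0,0,0,0,3.5],[0,0,0,0,0,0,3.5]]' 
python3 -m creep '[[0,0,0,-0.8,0,0,3.5],[0,0,0,-0.8,0,0,3.5],[0,0,0,-0.5,0,0,3.5],[0,0,0,-0.5,0,0,3.5],[0,0,0,-0.3,0,0,3.5],[0,0,0,0,0,0,3.5],[0,0,0,0,0,0,3.5]]'
python3 -c "from h import *; togo((.6058,.0643),.0163,80.8)"
```

```text
time_s: 6.65
tcp_pos: [0.5345, 0.0764, 0.0157]
orientation: [[-0.987, 0.16, -0.002], [0.16, 0.987, 0.0], [0.002, -0.0, -1.0]]
force: [-0.4, 0.5, -0.6]
width: 0.0432
time_s: 7.35
tcp_pos: [0.5628, 0.0718, 0.0155]
orientation: [[-0.987, 0.16, -0.002], [0.16, 0.987, 0.0], [0.002, -0.0, -1.0]]
force: [-0.2, 0.6, -0.3]
width: 0.0435
t 7.35 tcp [0.5628 0.0718 0.0155] F [-0.2  0.6 -0.3] w 0.0435 q [-0.1   0.76 -0.1   1.85  0.13  0.54  1.12]
turn deg [-0.01 -0.14  0.  ] shift cm now-axes [-4.36 -0.06 -0.09] goal-axes [-4.36 -0.06 -0.08]
```

```bash
python3 -m creep '[[0,0,0,-0.4,0,-0.07,3.5],[0,0,0,-0.4,0,0,3.5],[0,0,0,-0.4,0,0,3.5],[0,0,0,0,0,0,3.5]]' 
python3 -m creep '[[0,0,0,-0.5,0,0,3.5],[0,0,0,-0.5,0,0,3.5],[0,0,0,-0.4,0,0,3.5],[0,0,0,-0.4,0,0,3.5],[0,0,0,0,0,0,3.5],[0,0,0,0,0,0,3.5]]' 
python3 -c "from h import *; togo((.6058,.0643),.0163,80.8)"
```

```text
time_s: 7.75
tcp_pos: [0.5759, 0.0697, 0.0164]
orientation: [[-0.987, 0.16, -0.001], [0.16, 0.987, 0.0], [0.001, 0.0, -1.0]]
force: [-0.4, -0.5, -1.6]
width: 0.0434
time_s: 8.35
tcp_pos: [0.5928, 0.0669, 0.0162]
orientation: [[-0.987, 0.16, -0.002], [0.16, 0.987, 0.0], [0.002, -0.0, -1.0]]
force: [-0.6, -1.3, -1.5]
width: 0.0432
t 8.35 tcp [0.5928 0.0669 0.0162] F [-0.6 -1.3 -1.5] w 0.0432 q [-0.08  0.79 -0.11  1.76  0.13  0.6   1.14]
turn deg [-0.   -0.1  -0.01] shift cm now-axes [-1.32 -0.05 -0.01] goal-axes [-1.32 -0.05 -0.01]
```

Sliding freely. I'll push on until the stop is felt.

```bash
python3 -m creep '[[0,0,0,-0.4,0,0,3.5],[0,0,0,-0.4,0,0,3.5],[0,0,0,-0.2,0,0,3.5],[0,0,0,0,0,0,3.5],[0,0,0,0,0,0,3.5]]'  40
python3 -m creep '[[0,0,0,-0.15,0,0,3.5],[0,0,0,-0.15,0,0,3.5],[0,0,0,0,0,0,3.5]]' 
python3 -m creep '[[0,0,0,-0.15,0,0,3.5],[0,0,0,0,0,0,3.5]]'
```

```text
time_s: 8.85
tcp_pos: [0.603, 0.0652, 0.0163]
orientation: [[-0.987, 0.16, -0.001], [0.16, 0.987, 0.0], [0.001, -0.0, -1.0]]
force: [0.6, -0.8, -1.8]
width: 0.0437
time_s: 9.15
tcp_pos: [0.6055, 0.0648, 0.0161]
orientation: [[-0.987, 0.16, -0.002], [0.16, 0.987, 0.0], [0.002, -0.0, -1.0]]
force: [-0.6, -0.3, -1.4]
width: 0.0433
time_s: 9.35
tcp_pos: [0.6063, 0.0647, 0.016]
orientation: [[-0.987, 0.16, -0.004], [0.16, 0.987, 0.0], [0.004, -0.0, -1.0]]
force: [-1.5, -0.6, -0.4]
width: 0.0434
```

```bash
for i in 1 2 3; do python3 -m creep '[[0,0,0,-0.12,0,0,3.5],[0,0,0,0,0,0,3.5],[0,0,0,0,0,0,3.5]]' | egrep 'tcp|force'; done
```

```text
tcp_pos: [0.6063, 0.0647, 0.0157]
force: [-5.1, -0.1, 0.5]
tcp_pos: [0.6063, 0.0647, 0.0154]
force: [-6.7, 0.3, -1.3]
tcp_pos: [0.6063, 0.0647, 0.0151]
force: [-8.3, 0.5, 0.4]
```

Stopped: the TCP stays at x = 0.6063 (0.6058 expected) and the force rises to 8 N. I'll hold 1.5 s, with one picture to confirm.

```bash
python3 -m creep '[[0,0,0,0,0,0,3.5],[0,0,0,0,0,0,3.5],[0,0,0,0,0,0,3.5],[0,0,0,0,0,0,3.5],[0,0,0,0,0,0,3.5],[0,0,0,0,0,0,3.5],[0,0,0,0,0,0,3.5],[0,0,0,0,0,0,3.5],[0,0,0,0,0,0,3.5],[0,0,0,0,0,0,3.5],[0,0,0,0,0,0,3.5],[0,0,0,0,0,0,3.5]]'
python3 - <<'E'
from h import *
T=ctrl.snapshot("top");S=ctrl.snapshot("side");cv2.imwrite("pics/side3.png",S)
cv2.imwrite("pics/d4.png",cv2.resize(S[165:235,255:345],None,fx=8,fy=8,interpolation=cv2.INTER_CUBIC))
togo((.5338,.076),.0163,80.8)
E
```

```text
time_s: 11.45
tcp_pos: [0.6064, 0.0647, 0.0152]
orientation: [[-0.987, 0.16, -0.011], [0.16, 0.987, 0.0], [0.011, -0.002, -1.0]]
force: [-7.3, 0.6, 0.5]
width: 0.0432
t 11.55 tcp [0.6063 0.0647 0.0152] F [-8.2  0.9 -0.1] w 0.0432 q [-0.07  0.81 -0.11  1.71  0.13  0.64  1.15]
turn deg [-0.09 -0.61  0.01] shift cm now-axes [ 7.34 -0.04 -0.03] goal-axes [ 7.34 -0.04 -0.11]
```

View pics/d4.png

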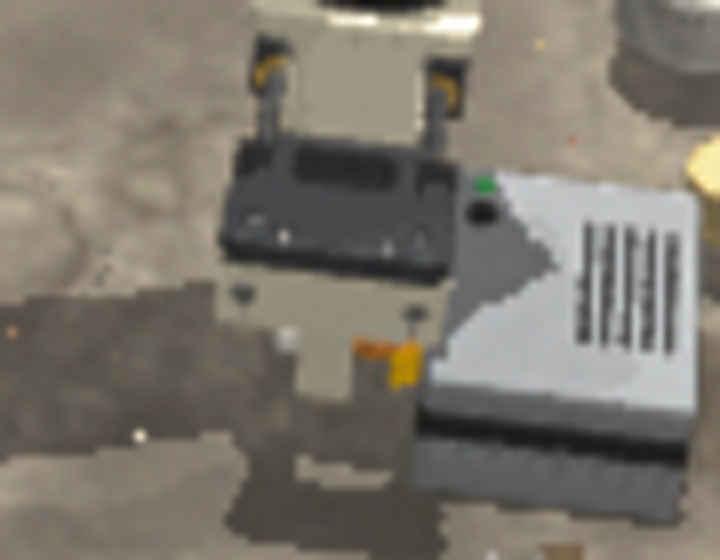

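The slide enters through the cheek at (405,365) and its white end shows behind the finger at (288,338). The hold lasted about 2 s under push. Now I'll draw it out along the slot.

```bash
python3 -m creep '[[0,0,0,0.5,0,0,3.5],[0,0,0,0.5,0,0,3.5],[0,0,0,0.7,0,0,3.5],[0,0,0,0.8,0,0,3.5],[0,0,0,1,0,0,3.5],[0,0,0,1,0,0,3.5],[0,0,0,1.2,0,0,3.5],[0,0,0,1.2,0,0,3.5],[0,0,0,1,0,0,3.5],[0,0,0,0,0,0,3.5],[0,0,0,0,0,0,3.5]]'
python3 -m creep '[[0,0,0,0,0,-1.5,3.5],[0,0,0,0,0,-2.5,3.5],[0,0,0,0,0,-3,3.5],[0,0,0,0,0,-2.5,3.5],[0,0,0,0,0,-1,3.5],[0,0,0,0,0,0,3.5],[0,0,0,0,0,0,3.5]]'
python3 -c "from h import *; togo((.4241,.3911),.0968,92.2)"
```

```text
time_s: 12.65
tcp_pos: [0.5329, 0.0771, 0.0165]
orientation: [[-0.987, 0.159, -0.001], [0.159, 0.987, 0.001], [0.001, 0.0, -1.0]]
force: [0.1, -0.3, -1.2]
width: 0.0435
time_s: 13.35
tcp_pos: [0.5323, 0.0765, 0.1204]
orientation: [[-0.987, 0.16, -0.003], [0.16, 0.987, -0.0], [0.003, -0.001, -1.0]]
force: [-0.6, 0.6, -1.6]
width: 0.043
t 13.35 tcp [0.5323 0.0765 0.1204] F [-0.6  0.6 -1.6] w 0.043 q [-0.1   0.57 -0.13  1.86  0.1   0.72  1.13]
turn deg [ -0.02  -0.18 -11.41] shift cm now-axes [15.71 29.33  2.4 ] goal-axes [ 9.61 31.86  2.36]
```

```bash
python3 -m creep '[[0,0,0,0.7,1.3,0,3.5],[0,0,0,1.1,2.0,0,3.5],[0,0,0,1.5,2.8,0,3.5],[0,0,0,1.6,3,0,3.5],[0,0,0,1.6,3,0,3.5],[0,0,0,1.6,3,0,3.5],[0,0,0,1.6,3,0,3.5],[0,0,0,1.6,3,0,3.5],[0,0,0,1.6,3,0,3.5],[0,0,0,1.4,2.6,0,3.5],[0,0,0,0.9,1.7,0,3.5],[0,0,0,0.5,0.9,0,3.5]]'
python3 -m creep '[[0,0,-2,0,0,0.3,3.5],[0,0,-4,0,0,0.8,3.5],[0,0,-3.4,0,0,0.8,3.5],[0,0,-2,0,0,0.5,3.5],[0,0,0,0,0,0,3.5],[0,0,0,0,0,0,3.5],[0,0,0,0,0,0,3.5]]'
python3 - <<'E'
from h import *
togo((.4241,.3911),.0968,92.2)
T=ctrl.snapshot("top");S=ctrl.snapshot("side");cv2.imwrite("pics/top4.png",T);cv2.imwrite("pics/side4.png",S)
cv2.imwrite("pics/d5.png",np.hstack([cv2.resize(X,None,fx=5,fy=5,interpolation=cv2.INTER_CUBIC) for X in (T[180:270,110:190],S[85:175,200:280])]))
E
```

```text
time_s: 14.55
tcp_pos: [0.4215, 0.394, 0.1202]
orientation: [[-0.988, 0.155, -0.005], [0.155, 0.988, 0.0], [0.005, -0.0, -1.0]]
force: [0.1, 0.3, 0.0]
width: 0.0434
time_s: 15.25
tcp_pos: [0.425, 0.391, 0.098]
orientation: [[-0.999, -0.038, -0.001], [-0.038, 0.999, 0.001], [0.001, 0.001, -1.0]]
force: [-0.2, -0.2, 0.2]
width: 0.043
t 15.25 tcp [0.425 0.391 0.098] F [-0.2 -0.2  0.2] w 0.043 q [-0.69  0.65 -0.15  1.77  0.13  0.73  0.7 ]
turn deg [ 0.04 -0.07 -0.04] shift cm now-axes [0.09 0.02 0.12] goal-axes [0.09 0.02 0.12]
```

View pics/d5.png

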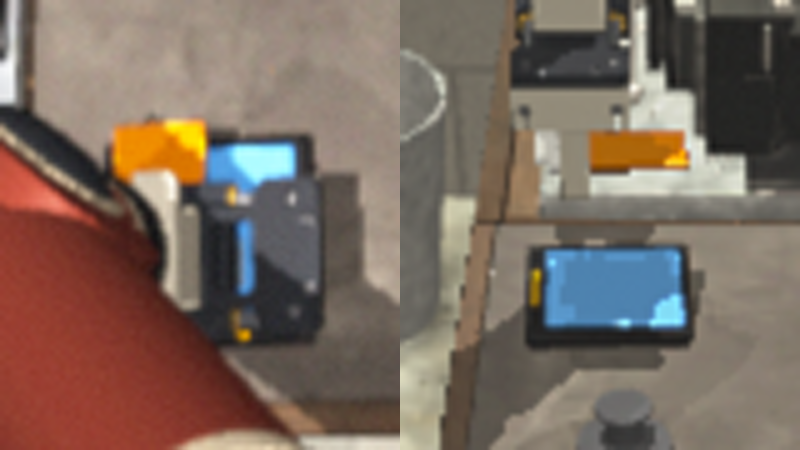

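The slide is above the pad, with the amber clear end pointing away at (640,150) in the side crop. I'll check numerically, because the height shifts it sideways in the picture.

```bash
python3 - <<'E'
from h import *
s=ctrl.get_state();R=np.array(s["orientation"]);p=np.array(s["tcp_pos"]);print(p.round(4))
def pt(a,b,h): return p-R[:,0]*a/1000+R[:,1]*b/1000-R[:,2]*h/1000
for n,(x0,y0,x1,y1) in(("top",(128,195,160,225)),("side",(230,105,345-60,125))):
    I=cv2.imread(f"pics/{n}4.png");H=cv2.cvtColor(I,cv2.COLOR_BGR2HSV).astype(int)
    m=((H[...,1]>150)&(H[...,0]>8)&(H[...,0]<35))[y0:y1,x0:x1].astype(np.uint8)
    k,l,st,_=cv2.connectedComponentsWithStats(m);l=l==1+np.argmax(st[1:,4])
    for c in range(0,l.shape[1],2):
        r=np.nonzero(l[:,c])[0]
        if len(r):print(c+x0,r.min()+y0,r.max()+y0,end=" | ")
    print()
    for a,b,h in((72.4,22,22.7),(72.4,-22,22.7),(30,22,22.7),(30,-22,22.7),(72.4,-22,16.7),(30,-22,16.7)): print(n,(a,b,h),proj(n,pt(a,b,h)).round(1))
E
```

```text
[0.4249 0.3912 0.098 ]
132 209 214 | 134 205 216 | 136 205 214 | 138 205 213 | 140 204 213 | 142 204 213 | 144 204 213 | 146 204 216 | 148 204 216 | 150 204 215 | 
top (72.4, 22, 22.7) [133.1 204.4]
top (72.4, -22, 22.7) [150.9 203.6]
top (30, 22, 22.7) [133.3 221.6]
top (30, -22, 22.7) [151.3 220.9]
top (72.4, -22, 16.7) [151.5 203.9]
top (30, -22, 16.7) [151.8 221. ]
238 112 118 | 240 111 118 | 242 112 118 | 244 111 118 | 246 112 117 | 248 112 117 | 250 111 117 | 252 111 117 | 254 112 118 | 256 112 118 | 
side (72.4, 22, 22.7) [257.  110.8]
side (72.4, -22, 22.7) [257.5 117.7]
side (30, 22, 22.7) [244.1 110.9]
side (30, -22, 22.7) [244.3 117.9]
side (72.4, -22, 16.7) [257.5 119.4]
side (30, -22, 16.7) [244.3 119.5]
```

Both views match the predicted slide to within about 1 px: level, centred and square. I'll settle and hand in.

```bash
python3 -m creep '[[0,0,0,0.08,0,0.1,3.5],[0,0,0,0,0,0,3.5],[0,0,0,0,0,0,3.5],[0,0,0,0,0,0,3.5],[0,0,0,0,0,0,3.5]]'
python3 -c "from bench import ctrl; print(ctrl.close_job())"
```

```text
time_s: 15.85
tcp_pos: [0.4238, 0.391, 0.0966]
orientation: [[-0.999, -0.038, -0.002], [-0.038, 0.999, 0.0], [0.002, 0.0, -1.0]]
force: [0.8, 0.4, -0.6]
width: 0.0434
the job is handed in; nothing more can be done
None
```

I took the label-up slide, the left one with its notch at the right-hand corner. I pushed it home in the reader and held it there for about 2 s, then drew it out. The job was handed in at about 16 s with the slide held over the middle of the pad, frosted end towards the yellow edge.

- **Reader:** the TCP stopped at x = 0.6063 m (0.6058 expected) and the push rose to about 8 N without moving it further, so I took the slide as fully home. The pictures could not show the stop itself.
- **Presentation:** the underside is about 10 cm above the pad. The slide's visible edges matched the expected level pose to within about 1 px in both views, except that its lower edge in the side view was about 1.5 px off. The grip opening is still 43.4 mm.
- **Uncertainty:** the pad's turn read between about 0.5° and 3°, and I used 2.2°. Its centre is good to about 2 mm. I did not take a last picture of the other slide, but nothing was moved near it.

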